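# Set the mill's timer lever and hold its grinding cup down on the drive

## Task

First swing the mill's sprung timer lever all the way to its stop and let it spring back. Then pick up the grinding cup, put it upright into the well on top of the mill, turn it until its slots mesh with the cross-shaped drive, slide it home and press it fully down against the sprung seat; finish while still gripping the cup and holding it down. Leave the kettle, jug and bottle brush where they are.

Things in the scene. Friction and masses are not known exactly. Their poses are not given: they have to be found in the camera images.
- mill: Press-to-run spice mill, fixed to the worktop: white housing 110 (x) x 150 (y) x 55 mm high. Origin under its centre on the worktop. On its top, centred 20 mm to its +y side, is a round grey well: wall 26 mm high (rim 81 mm above the worktop), bore 72 mm diameter, flaring over its top 8 mm to about 84 mm. In the well stand the cross-shaped drive and, around it, the sprung seat. The timer lever is on the -y part of the top.
- spindle_top (a point): Centre of the top of the drive in the well, on the well's axis, 77 mm above the worktop. The drive is an upright steel cross: two bars 24 mm long and 7 mm thick crossing at right angles, along this frame's x and y axes, with rounded top edges. It stands at any angle; it is stiff to turn (0.25 N m) and so mostly stays where it is.
- spindle (a joint): Angle of the drive cross about the vertical relative to the mill (rad, positive anticlockwise from above; 0: bars along the mill's x and y). The cross repeats every quarter turn.
- seat (a joint): Travel of the rubber seat ring (16 mm below the drive's top when up) that the cup's rim lands on: 0 up, 0.006 m fully down. Spring: 4 N at 0, rising to 10 N at 0.006; it pushes the cup up again when let go.
- lever (a joint): Angle of the timer lever (rad): 0 at rest, grows anticlockwise seen from above, up to the stop at 1.05. A spring returns it (0.12 N m at rest to 0.3 N m at the stop, so 1.6 to 4 N at the post).
- lever_post (a point): Centre of the top of the lever's upright black post, 12 mm diameter, 102 mm above the worktop and standing 36 mm clear above the thin steel lever arm (arm top 65 mm above the worktop); 75 mm from the pivot.
- lever_pivot (a point): Point on the lever's vertical pivot axis, at the height of the post's top (102 mm above the worktop). At rest the post lies from here in the direction 2.4 rad clockwise from the mill's +x axis (towards the mill's -x and -y).
- cup: Grinding cup, about 0.28 kg, standing on its open rim: steel, round, 68 mm diameter, 56 mm high, rim chamfered, topped by a black square grip. Origin at the centre of its rim plane, z up. Inside, 6 mm above the rim, is a coupling with two crossing slots 10 mm wide and 20 mm deep along the cup's x and y axes, parallel to the grip's flat sides.
- cup_top (a point): Centre of the top of the cup's black grip, 34 x 34 mm square and 36 mm high, 92 mm above the cup's rim. Unmeshed, the cup rests on the drive with its rim 71 mm above the worktop; meshed it slides down to 61 mm on the raised seat and 55 mm fully home.
- jug: Bystander: clear plastic jug, 90 mm across, 100 mm high, loop handle on its +x side reaching 73 mm from its axis. Origin under its centre.
- brush: Bystander: bottle brush lying along its x axis, 215 mm long, 43 mm high, yellow handle at its -x end. Origin under its middle.
- kettle: Bystander: red enamel kettle, 160 mm across, 211 mm high with its bail handle, spout on its +x side. Origin under its centre.
Things that resemble listed ones, but are neither listed nor needed, are in the scene too. Leave any blue or brown look-alike of the cup alone.

How it is judged:
On the way, in this order (a step that is already met when the one before it is completed fails the run):
1. the timer lever is swung to its stop (value of joint lever above 0.97 rad), for 0.1 s.
2. the lever is let go and has sprung back (value of joint lever below 0.1 rad and contact force between the fingers and mill below 0.2 N), for 0.2 s.
3. the cup is meshed with the drive and pressed home (value of joint seat above 0.0045 m and z of cup in the frame of mill below 0.0575 m and horizontal distance between cup and spindle_top below 0.004 m), for 0.2 s.
At the end, for the whole second after the job is handed in: Cup upright (0.1 rad) within 4 mm of the drive's axis, slots meshed (0.2 rad), rim below 57.5 mm, seat down over 4.5 mm, over 5 N between cup and mill, fingers on the cup with over 2 N; lever back below 0.1 rad (all of step 3 and (angle between the x axis of cup and the x axis of spindle_top, either way round below 0.2 rad or angle between the x axis of cup and the y axis of spindle_top, either way round below 0.2 rad) and angle between cup's own z axis and vertical below 0.1 rad and contact force between cup and mill above 5 N and contact force between the fingers and cup above 2 N and value of joint lever below 0.1 rad); the arm keeps its last pose, push and grip.
It fails at once if the jug is moved more than 3 cm (distance of jug from where it was at the start of the episode above 0.03 m).
It fails at once if the bottle brush is moved more than 3 cm (distance of brush from where it was at the start of the episode above 0.03 m).
It fails at once if the kettle is moved more than 3 cm (distance of kettle from where it was at the start of the episode above 0.03 m).
It also fails if it takes over 72 s, if anything falls off the work surface, if the arm or the gripper's body presses on something with over 40 N, if the wrist force passes 120 N, or if a joint passes its speed limit or range.

## Robot

A 6-joint arm with a two-finger parallel gripper is mounted at the origin on the work surface. World frame = base frame: x ahead of the robot, y to its left, z up, the work surface at z = 0. Lengths are in m, angles in rad, forces in N, time in s.
With the tool pointing down it reaches from about 0.3 to 0.775 m from the base axis. Payload 14.6 kg.
Tool frame: the origin (TCP) lies midway between the tips of the shut fingers; the grasp point (between the pads) lies manip.hold_point_z behind it (manip.hold_point_z is the distance from the TCP to the grasp point, in m); z points along the fingers, x is the direction in which the jaws open and shut, and the axes are right-handed (so a half turn about z gives the same grasp; the last joint's range is limited). The gripper opens to 85 mm and grips with 20 to 120 N. Pads are 22 mm wide; open, the fingers measure 114 mm over their backs; the gripper's body (76 mm by 85 mm) begins 54 mm behind the grasp point. The pads swing forward as they close: fully open they stand 13 mm farther back than shut.
Start: joints at [1.041, 0.3, 1.521, -0, 1.321, -0.067], TCP at [0.246, 0.492, 0.231] pointing down, gripper open.
Joint ranges: [-3.03, 3.03], [-0.79, 2.21], [0.23, 2.52], [-1.04, 4.18], [0, 3.07], [-2.55, 2.55]. Speed limits (rad/s): [2.22, 2.22, 2.57, 3.14, 3.14, 3.14].

## Interface

Orientations are given as [roll, pitch, yaw] about the fixed x, y, z axes, in that order (R = Rz(yaw) Ry(pitch) Rx(roll)).
In Python, from bench import manip gives the robot as it stands. The module is installed in compiled form; this text tells all that it offers.
- The arm moves only by the tool servo_tool, never from a script. Its argument "commands" is one flat list of numbers, 6 for each row, row after row: the shift along the tool's x, y, z in m, then the turn, a rotation vector about the tool's x, y, z in degrees. In form: [x, y, z, wx, wy, wz, x, y, z, wx, wy, wz, ...]. A call has 1 to 20 rows; each row shifts and turns the commanded pose from where the row before left it, along the tool's axes as they then stand; what a row does not reach is not made up. A row lasts 1/8 s, in which the tool goes at most 62.5 mm and 10.7 degrees, less where a joint would pass 70% of its speed; a pose out of reach is approached as far as the arm can. A call is refused whole if a number of a shift passes 0.0625 or a number of a turn 10.7, either way. A call with a gripper value outside its range is refused whole. "fingers" is the finger opening in m, from 0 to 0.0854, set as the call begins (left out, the last holds). The fingers move at their own pace and stop on an object; the grip force is fixed at half the most. Time passes only in rows, so rows that do not move let the fingers close. It gives the time, the measured TCP pose, the force and the opening at its end, in the units of the state.
- manip.get_state(): the state, without advancing time (a new reading comes with each control period).
- manip.camera(name): name is "scene" or "top" or "wrist"; returns the picture (480x640x3 uint8, red, green, blue); there is no depth.
- manip.get_calibration(name): a dict with "camera_matrix" (3x3 intrinsics, pixels), "origin" and "attitude" of the camera in the world. Camera axes: x right, y up, looking along -z (the intrinsics and any distortion apply to the point x, -y, -z); pixel columns grow to the right and rows downward; lengths in m; the calibration is good to about 2 mm. A picture is of the moment at which its call begins: read the wrist's pose just before it. get_calibration takes no time and is no camera call; for the wrist camera it gives the pose at the moment of the call.
- manip.sign_off(): hands the job in, once; it reports no verdict.
Trained networks look in the newest picture that a camera, given by its name, has taken for a name from the list of things; names that differ only in an ending like _2 or _b are one class to them, and where a whole thing is asked for, a point or a joint stands for the part that bears it (a point fixed in the world has none). Each returns a list of dicts, best first, with "confidence" (0 to 1); they miss things now and then, are a little off and sometimes report something else, mostly with a low value. They report only what shows in the picture. A call takes as long as a camera call. They do not tell look-alikes from the thing itself.
- manip.outline_of(query, camera): "pixels" (480x640 bool, what is visible of it) and "extent" ([centre column, centre row, width, height] in pixels, round what is visible of it).
- manip.mark_of(query, camera): "point" ([column, row] in pixels: a listed point, or the origin of a listed thing).
The state is a dict: "t": time; "joints": joint angles; "qvel": joint speeds; "joint_torque": joint torques, N m; "eef_pos": TCP position; "eef_rot": TCP orientation; "ft_force": force on the tool from outside, world axes, zero at the start; "ft_torque": the same for the moment, N m; "opening": opening from 0.0 (shut) to 1.0 (fully open).
Only numpy, scipy, OpenCV 4.12 (cv2) and the standard library are available. Lean on these libraries where they do the work, as an engineer would, in place of code of your own. Each camera call takes 0.05 s, during which the arm holds its last target.

## Working session

There is one attempt and no reset: what is moved stays moved. The work goes in short steps, Python scripts to look and compute and a tool call to move; the robot and the scene stay as the last step left them, time stands still between calls to the robot, and variables do not carry over. Pictures are saved under pics/ and viewed, and the job is handed in when it is done.

Besides the shell and the picture viewer there is one more tool, called after ">>>" by a JSON object that holds its "api" and its "payload". servo_tool: Moves the arm, as the interface text tells. Its arguments: {"type":"object","properties":{"commands":{"type":"array"},"fingers":{"type":"number"}},"required":["commands"]}

```bash
mkdir -p pics
cat > h.py <<'E'
from bench import manip
import numpy as np, cv2
def save(name,img): cv2.imwrite('pics/'+name+'.png',img[:,:,::-1])
def ray(cam,px,cal=None):
    c=cal or manip.get_calibration(cam)
    K=np.array(c["camera_matrix"]);R=np.array(c["attitude"]);o=np.array(c["origin"])
    if R.shape!=(3,3):
        from scipy.spatial.transform import Rotation as S
        R=S.from_euler('xyz',R).as_matrix()
    d=np.linalg.inv(K)@np.array([px[0],px[1],1.0]); d=R@np.array([d[0],-d[1],-d[2]])
    return o,d
def atz(cam,px,z,cal=None):
    o,d=ray(cam,px,cal); return o+d*(z-o[2])/d[2]
def proj(cam,P,cal=None):
    c=cal or manip.get_calibration(cam)
    K=np.array(c["camera_matrix"]);R=np.array(c["attitude"]);o=np.array(c["origin"])
    if R.shape!=(3,3):
        from scipy.spatial.transform import Rotation as S
        R=S.from_euler('xyz',R).as_matrix()
    p=R.T@(np.array(P)-o); p=K@np.array([p[0],-p[1],-p[2]]); return p[:2]/p[2]
E
python3 - <<'E'
from h import *
np.set_printoptions(precision=4,suppress=True)
for n in ("scene","top","wrist"):
    save(n+"0",manip.camera(n)); print(n,manip.get_calibration(n))
print(manip.get_state(), manip.hold_point_z)
E
```

```text
scene {'camera_matrix': array([[546.3009,   0.    , 317.1486],
       [  0.    , 546.3009, 235.2411],
       [  0.    ,   0.    ,   1.    ]]), 'origin': array([1.0949, 0.7936, 0.77  ]), 'attitude': array([ 0.9969, -0.0102,  2.6289])}
top {'camera_matrix': array([[447.6596,   0.    , 321.4044],
       [  0.    , 447.6596, 239.0672],
       [  0.    ,   0.    ,   1.    ]]), 'origin': array([ 0.4708, -0.1293,  1.2009]), 'attitude': array([ 0.0851, -0.0011, -1.5693])}
wrist {'camera_matrix': array([[347.9175,   0.    , 325.8638],
       [  0.    , 347.9175, 242.7176],
       [  0.    ,   0.    ,   1.    ]]), 'origin': array([0.1825, 0.5233, 0.3729]), 'attitude': array([-0.279 ,  0.002 ,  1.1082])}
{'t': 0.15, 'joints': array([ 1.0414,  0.3003,  1.5214, -0.    ,  1.3207, -0.0666]), 'qvel': array([-0.0011, -0.0015, -0.0023,  0.0004, -0.0017, -0.0002]), 'joint_torque': array([  0.0002, -54.3665, -36.189 ,  -0.    ,   0.0032,  -0.0001]), 'eef_pos': array([0.2455, 0.492 , 0.2309]), 'eef_rot': array([-3.1415,  0.0008,  1.108 ]), 'ft_force': array([0.1828, 0.3612, 0.2456]), 'ft_torque': array([ 0.0226,  0.0124, -0.0373]), 'opening': 1.0035516338460606} 0.0187
```

View pics/scene0.png

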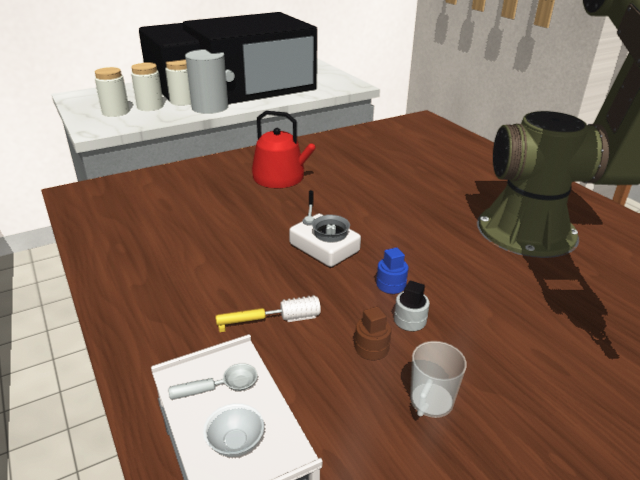

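View pics/top0.png

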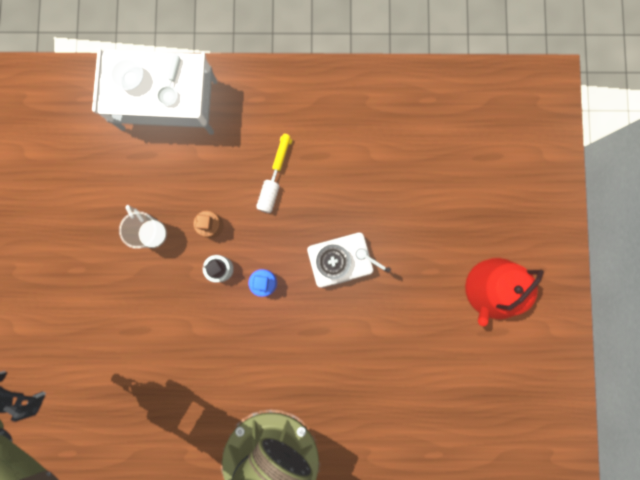

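View pics/wrist0.png

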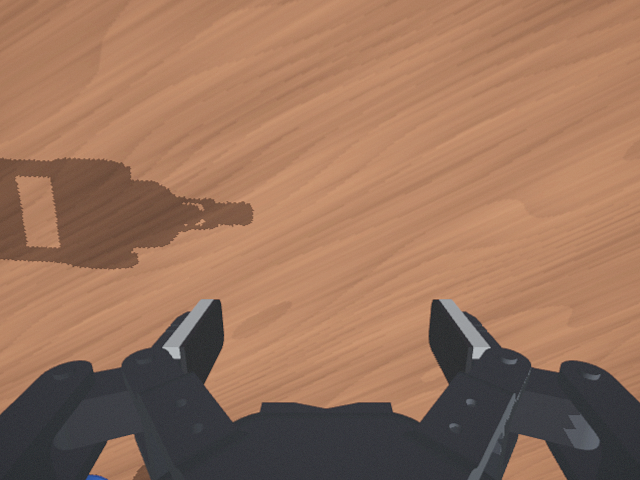

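In the pictures, the steel cup with the black grip is at top (218,268) and scene (411,308). The possible mix-ups are the blue cup at top (262,283) and scene (393,272), and the brown cup at top (207,224) and scene (373,335). By the description I choose the steel one. The mill is at top (341,260), with the lever post up and to the right of it.

Run:
```python
from h import *
np.set_printoptions(precision=4,suppress=True)
Z=dict(lever_post=.102,lever_pivot=.102,spindle_top=.077,cup_top=.092,cup=0,mill=0,jug=0,brush=0.02,kettle=0)
for cam in("scene","top"):
    img=cv2.imread(f'pics/{cam}0.png')
    for q,z in Z.items():
        for r in manip.mark_of(q,cam)[:3]:
            print(cam,q,np.round(r["point"],1),round(r["confidence"],2),atz(cam,r["point"],z))
    print(manip.get_state()["t"])
t=cv2.imread('pics/top0.png'); s=cv2.imread('pics/scene0.png')
a=cv2.resize(t[215:310,175:420],None,fx=3.2,fy=3.2,interpolation=cv2.INTER_CUBIC)
cv2.imwrite('pics/topc.png',a)
cv2.imwrite('pics/scenec.png',cv2.resize(s[180:370,270:450],None,fx=3,fy=3,interpolation=cv2.INTER_CUBIC))
```

```text
scene lever_post [310.6 189.9] 0.62 [ 0.4911 -0.2996  0.102 ]
scene lever_pivot [306.6 203.2] 0.57 [ 0.5334 -0.2434  0.102 ]
scene spindle_top [330.  225.7] 0.41 [ 0.5151 -0.1592  0.077 ]
scene cup_top [414.3 288.9] 0.94 [0.5009 0.1467 0.092 ]
scene cup_top [393.8 251. ] 0.94 [0.4578 0.0187 0.092 ]
scene cup_top [374.5 314. ] 0.64 [0.6133 0.1709 0.092 ]
scene cup [407.8 318.7] 0.85 [0.4948 0.1325 0.    ]
scene cup [395.3 283.4] 0.81 [0.4461 0.0218 0.    ]
scene cup [370.  346.1] 0.6 [0.6101 0.1614 0.    ]
scene mill [324.3 247.8] 0.7 [ 0.5165 -0.1814  0.    ]
scene jug [429.8 399.8] 0.84 [0.592  0.3239 0.    ]
scene brush [269.3 318. ] 0.88 [0.7582 0.0114 0.02  ]
scene kettle [277.5 177.2] 0.7 [ 0.4493 -0.5882  0.    ]
0.6
top lever_post [386.7 270.3] 0.5 [ 0.4881 -0.2905  0.102 ]
top lever_pivot [360.1 251.1] 0.96 [ 0.535  -0.2256  0.102 ]
top spindle_top [335.2 259.5] 0.71 [ 0.5153 -0.1651  0.077 ]
top cup_top [263.  280.7] 0.93 [0.4622 0.0135 0.092 ]
top cup_top [209.9 271.8] 0.78 [0.4838 0.1449 0.092 ]
top cup_top [201.  221.3] 0.59 [0.6094 0.1699 0.092 ]
top cup [224.3 272. ] 0.98 [0.4844 0.1291 0.    ]
top cup [259.8 280.2] 0.69 [0.4627 0.0339 0.    ]
top cup [211.7 228.9] 0.64 [0.6003 0.1654 0.    ]
top mill [337.7 259.1] 0.71 [ 0.5194 -0.1743  0.    ]
top jug [153.1 231.2] 0.61 [0.5938 0.3232 0.    ]
top brush [276.5 176.4] 0.85 [ 0.7399 -0.0099  0.02  ]
top kettle [492.2 287.4] 0.89 [ 0.4446 -0.5866  0.    ]
top kettle [360.9 252.1] 0.46 [ 0.5383 -0.2366  0.    ]
1.05
```

View pics/topc.png

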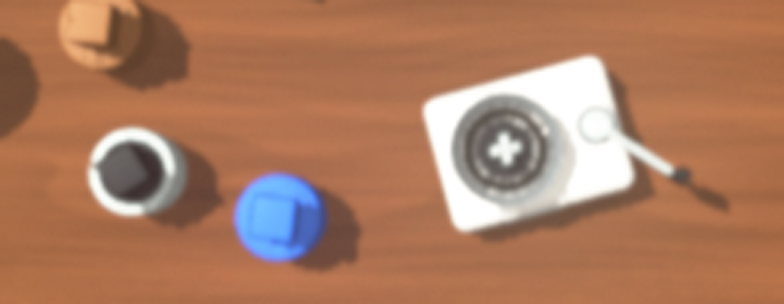

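View pics/scenec.png

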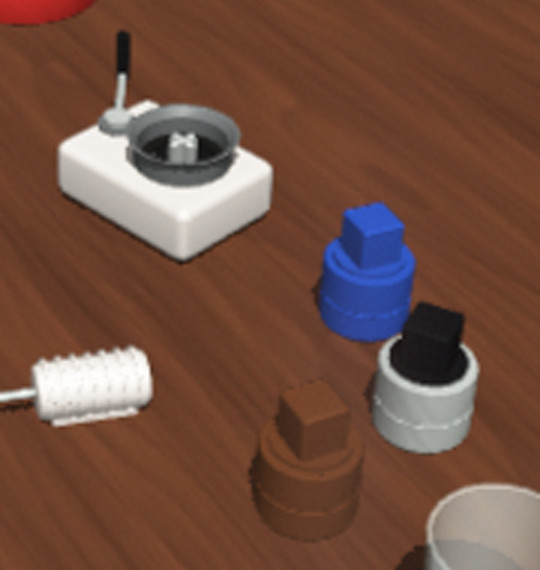

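The close crop confirms the steel body with the black square grip, now at scene px (411,308). Next: hover over the cup, then the mill, for close wrist views.

```bash
cat >> h.py <<'E'
from scipy.spatial.transform import Rotation as S
def rows(target,yaw,n,start=None,syaw=None):
    st=manip.get_state()
    p=np.array(st["eef_pos"] if start is None else start,float); y=st["eef_rot"][2] if syaw is None else syaw
    target=np.array(target,float); dy=(yaw-y+np.pi)%(2*np.pi)-np.pi
    out=[]
    for i in range(n):
        stp=(target-p)/(n-i); w=(yaw-y+np.pi)%(2*np.pi)-np.pi; w/=(n-i)
        R=S.from_euler('xyz',[np.pi,0,y]).as_matrix()
        d=np.round(R.T@stp,4); wd=round(-np.degrees(w),1)
        out+= [*d,0,0,wd]; p=p+R@d; y=y-np.radians(wd)
    print(n,"rows",[float(round(v,4)+0) for v in out]); print("end",np.round(p,4),round(y,3))
    return p,y
E
python3 -c "
from h import *
rows([.46,.14,.25],.3,9)"
```

```text
9 rows [-0.0244, 0.0388, -0.0021, 0.0, 0.0, 5.1, -0.0208, 0.0408, -0.0021, 0.0, 0.0, 5.1, -0.0171, 0.0425, -0.0021, 0.0, 0.0, 5.2, -0.0132, 0.0439, -0.0021, 0.0, 0.0, 5.1, -0.0093, 0.0449, -0.0021, 0.0, 0.0, 5.2, -0.0051, 0.0455, -0.0021, 0.0, 0.0, 5.1, -0.0011, 0.0458, -0.002, 0.0, 0.0, 5.2, 0.0031, 0.0457, -0.0021, 0.0, 0.0, 5.1, 0.0071, 0.0452, -0.002, 0.0, 0.0, 5.2]
end [0.46 0.14 0.25] 0.3
```

>>> {"api": "servo_tool", "payload": {"commands": [-0.024,0.039,-0.002,0,0,5,-0.021,0.041,-0.002,0,0,5,-0.017,0.042,-0.002,0,0,5,-0.013,0.044,-0.002,0,0,5,-0.009,0.045,-0.002,0,0,5,-0.005,0.045,-0.002,0,0,5,-0.001,0.046,-0.002,0,0,5,0.003,0.046,-0.002,0,0,5,0.007,0.045,-0.002,0,0,6,0,0,0,0,0,0,0,0,0,0,0,0]}}

```text
t: 2.42
eef_pos: [0.4634, 0.143, 0.2492]
eef_rot: [-3.141, 0.0, 0.306]
ft_force: [-0.5, 1.5, -0.7]
opening: 1.0
```

Run:
```python
from h import *
np.set_printoptions(precision=4,suppress=True)
cal=manip.get_calibration("wrist"); img=manip.camera("wrist"); save("w1",img)
import pickle; pickle.dump(cal,open("cal1.pkl","wb"))
for q,z in dict(cup_top=.092,cup=0).items():
    for r in manip.mark_of(q,"wrist")[:3]: print(q,np.round(r["point"],1),round(r["confidence"],2),atz("wrist",r["point"],z,cal))
```

```text
cup_top [359.  239.4] 0.87 [0.4948 0.1395 0.092 ]
cup_top [287.2 334.3] 0.62 [0.4597 0.0284 0.092 ]
cup_top [488.1 245.1] 0.6 [0.6069 0.1694 0.092 ]
cup [292.1 300. ] 0.89 [0.458  0.0201 0.    ]
cup [453.7 223.3] 0.79 [0.6088 0.169  0.    ]
cup [349.6 219.5] 0.75 [0.4931 0.1371 0.    ]
```

View pics/w1.png

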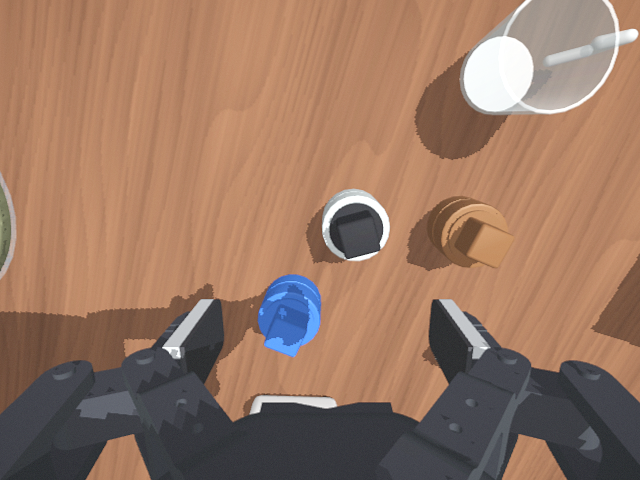

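Run:
```python
import cv2,numpy as np
a=cv2.imread('pics/w1.png')[170:280,300:410]
a=np.clip(a.astype(float)**0.6*9,0,255).astype(np.uint8)
cv2.imwrite('pics/w1c.png',cv2.resize(a,None,fx=5,fy=5,interpolation=cv2.INTER_CUBIC))
```

```text
(no output)
```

View pics/w1c.png

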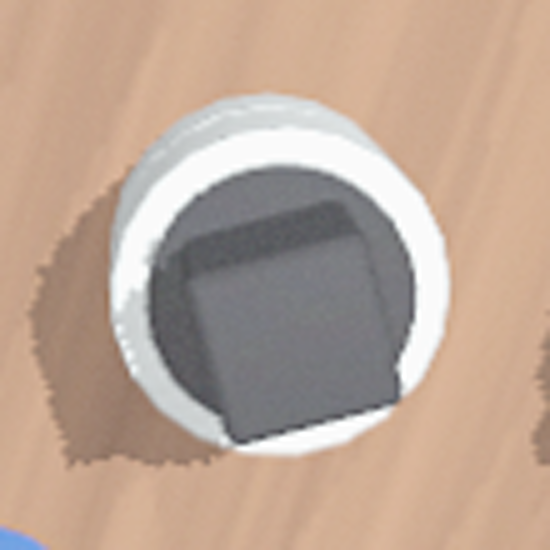

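The crop shows the steel cup with its black grip. The corners of the grip's top are at about wrist px (338,226), (372,217), (380,250) and (348,259).

Run:
```python
from h import *
import pickle; cal=pickle.load(open("cal1.pkl","rb"))
P=np.array([atz("wrist",(300+x/5,170+y/5),.092,cal)[:2] for x,y in [(188,280),(360,235),(398,402),(238,443)]])
print(P,P.mean(0))
for i in range(4):
    d=P[(i+1)%4]-P[i]; print(np.linalg.norm(d),np.arctan2(d[1],d[0])%(np.pi/2))
rows([.50,-.24,.27],-.579,11)
```

```text
[[0.47282189 0.14541441]
 [0.49905189 0.16219243]
 [0.51587486 0.13537406]
 [0.49087358 0.1193054 ]] [0.49465556 0.14057158]
0.03113703797499106 0.5690649426377258
0.03165813361184374 0.560246331930631
0.029719790692525516 0.5712359545683054
0.03174183582410683 0.6049287852050504
11 rows [-0.0074, 0.0343, -0.0019, 0.0, 0.0, 4.6, -0.0046, 0.0347, -0.0019, 0.0, 0.0, 4.6, -0.0018, 0.035, -0.0019, 0.0, 0.0, 4.6, 0.001, 0.035, -0.0019, 0.0, 0.0, 4.6, 0.0038, 0.0348, -0.0019, 0.0, 0.0, 4.6, 0.0066, 0.0344, -0.0019, 0.0, 0.0, 4.6, 0.0094, 0.0338, -0.0019, 0.0, 0.0, 4.6, 0.0121, 0.0329, -0.0018, 0.0, 0.0, 4.6, 0.0146, 0.0318, -0.0019, 0.0, 0.0, 4.7, 0.0172, 0.0305, -0.0018, 0.0, 0.0, 4.6, 0.0196, 0.029, -0.0019, 0.0, 0.0, 4.7]
end [ 0.5  -0.24  0.27] -0.58
```

>>> {"api": "servo_tool", "payload": {"commands": [-0.007,0.034,-0.002,0,0,5,-0.005,0.035,-0.002,0,0,5,-0.002,0.035,-0.002,0,0,4.5,0.001,0.035,-0.002,0,0,4.5,0.004,0.035,-0.002,0,0,4.5,0.007,0.034,-0.002,0,0,4.5,0.009,0.034,-0.002,0,0,4.5,0.012,0.033,-0.002,0,0,4.5,0.015,0.032,-0.002,0,0,4.5,0.017,0.031,-0.002,0,0,4.5,0.02,0.029,-0.002,0,0,4.5,0,0,0,0,0,0,0,0,0,0,0,0]}}

```text
t: 4.2
eef_pos: [0.4977, -0.241, 0.2712]
eef_rot: [-3.141, 0.0, -0.574]
ft_force: [-0.9, 0.1, -1.1]
opening: 1.001
```

Run:
```python
from h import *
np.set_printoptions(precision=4,suppress=True)
cal=manip.get_calibration("wrist"); img=manip.camera("wrist"); save("w2",img)
import pickle; pickle.dump(cal,open("cal2.pkl","wb"))
for q,z in dict(lever_post=.102,lever_pivot=.102,spindle_top=.077,mill=0).items():
    for r in manip.mark_of(q,"wrist")[:2]: print(q,np.round(r["point"],1),round(r["confidence"],2),atz("wrist",r["point"],z,cal))
s=manip.get_state();print(s["eef_pos"],s["eef_rot"],s["t"])
```

```text
lever_post [354.4 272.5] 0.84 [ 0.4933 -0.2971  0.102 ]
lever_pivot [355.4 189.4] 0.82 [ 0.5355 -0.2303  0.102 ]
spindle_top [291.9 133.3] 0.75 [ 0.5133 -0.1584  0.077 ]
mill [309.5 148.7] 0.73 [ 0.5158 -0.1777  0.    ]
[ 0.4977 -0.2413  0.2715] [-3.1416 -0.0003 -0.5749] 4.45
```

View pics/w2.png

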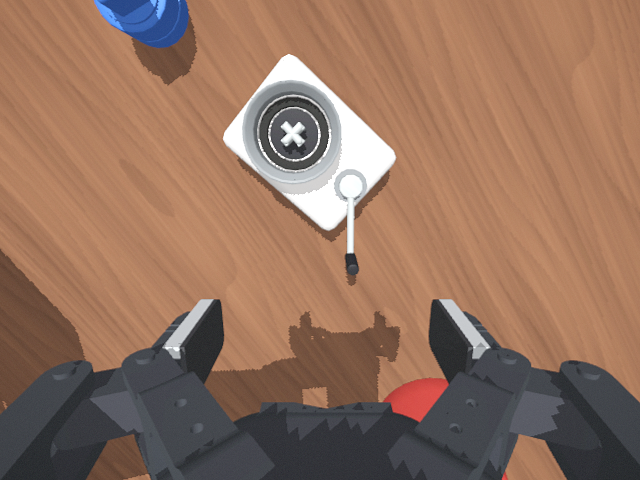

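Run:
```python
import cv2,numpy as np
a=cv2.imread('pics/w2.png')[75:195,235:355]
cv2.imwrite('pics/w2c.png',cv2.resize(a,None,fx=5,fy=5,interpolation=cv2.INTER_CUBIC))
```

```text
(no output)
```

View pics/w2c.png

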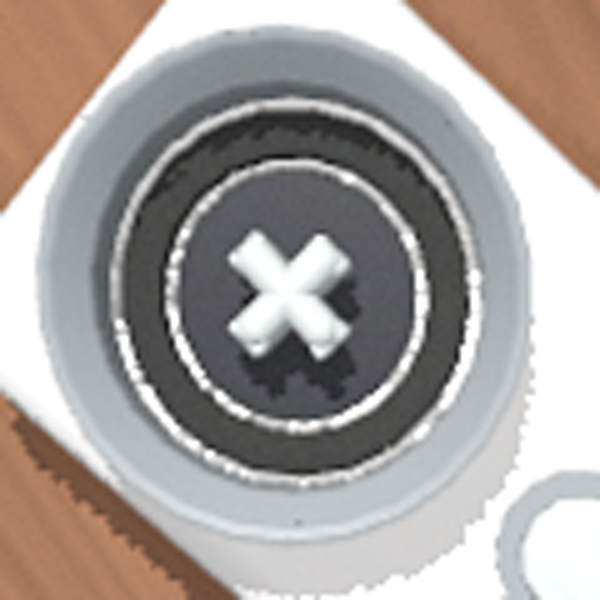

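Run:
```python
from h import *
import pickle; cal=pickle.load(open("cal2.pkl","rb"))
f=lambda x,y,z=.077: atz("wrist",(235+x/5,75+y/5),z,cal)[:2]
A=[f(243,248),f(338,248),f(335,338),f(243,336)]
for i,j in((0,2),(1,3)):
    d=A[j]-A[i]; print(np.linalg.norm(d),np.arctan2(d[1],d[0])%(np.pi/2))
print(np.mean(A,0), f(289,293))
# rim circle outer left/right/top/bottom
print((f(38,280,.081)+f(532,280,.081))/2, np.linalg.norm(f(38,280,.081)-f(532,280,.081)))
c=lambda u,v: atz("wrist",(u,v),.055,cal)[:2]
Q=[c(290,56),c(395,157),c(330,231),c(224,138)]
print(np.mean(Q,0))
for i in range(4):
    d=Q[(i+1)%4]-Q[i]; print(np.linalg.norm(d),np.arctan2(d[1],d[0])%(np.pi/2))
```

```text
0.022917684495684435 0.23303708973170623
0.02369084237919771 0.13838127705218417
[ 0.51402227 -0.15907396] [ 0.51388647 -0.15902801]
[ 0.51480345 -0.15704785] 0.08986661027962932
[ 0.51949272 -0.17880876]
0.1370867939406837 0.2698027718385758
0.10007932842058903 0.2925766929110587
0.1411274323420746 0.26294852478828634
0.0991016615134536 0.25205923648661854
```

Run:
```python
from h import *
p,y=rows([.494,-.294,.16],-.564,4)
rows([.494,-.294,.072],-.564,4,p,y)
```

```text
4 rows [0.0064, 0.0116, 0.0279, 0.0, 0.0, -0.2, 0.0064, 0.0116, 0.0279, 0.0, 0.0, -0.1, 0.0063, 0.0116, 0.0278, 0.0, 0.0, -0.2, 0.0063, 0.0115, 0.0279, 0.0, 0.0, -0.1]
end [ 0.494 -0.294  0.16 ] -0.564
4 rows [0.0, 0.0, 0.022, 0.0, 0.0, 0.0, 0.0, 0.0, 0.022, 0.0, 0.0, 0.0, 0.0, 0.0, 0.022, 0.0, 0.0, 0.0, 0.0, 0.0, 0.022, 0.0, 0.0, 0.0]
end [ 0.494 -0.294  0.072] -0.564
```

>>> {"api": "servo_tool", "payload": {"commands": [0.0065,0.0115,0.028,0,0,-0.2,0.0065,0.0115,0.028,0,0,-0.2,0.006,0.0115,0.028,0,0,0,0.0065,0.0115,0.028,0,0,0,0,0,0,0,0,0,0,0,0,0,0,0], "fingers": 0.045}}

```text
t: 5.2
eef_pos: [0.4945, -0.2942, 0.1606]
eef_rot: [-3.142, -0.001, -0.569]
ft_force: [-0.4, 0.1, 0.4]
opening: 0.524
```

Run:
```python
from h import *
cal=manip.get_calibration("wrist"); save("w3",manip.camera("wrist"))
for q in("lever_post","lever_pivot"):
  for r in manip.mark_of(q,"wrist")[:2]: print(q,np.round(r["point"],1),round(r["confidence"],2),atz("wrist",r["point"],.102,cal))
s=manip.get_state(); print(s["eef_pos"],s["opening"], proj("wrist",s["eef_pos"],cal))
```

```text
lever_post [325. 260.] 0.92 [ 0.49436465 -0.2929226   0.102     ]
lever_pivot [323.8 133.6] 0.88 [ 0.53339404 -0.23071968  0.102     ]
[ 0.49456738 -0.29423939  0.16061609] 0.5282151153803126 [326.87276748 304.55097855]
```

View pics/w3.png

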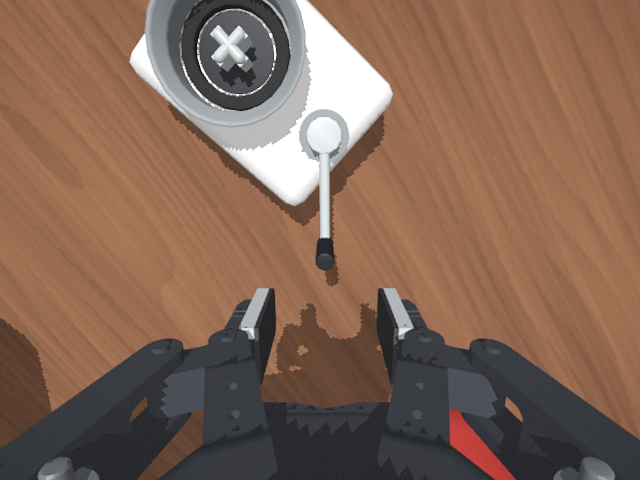

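The post is centred between the open fingers at px (325,260), and its position agrees with the TCP to within 2 mm. I'll descend, then push along the arc.

>>> {"api": "servo_tool", "payload": {"commands": [0,0,0.022,0,0,0,0,0,0.022,0,0,0,0,0,0.022,0,0,0,0,0,0.022,0,0,0,0,0,0,0,0,0,0.008,0,0,0,0,0,0.0085,0,0,0,0,0,0.0065,-0.0017,0,0,0,-5,0.0065,-0.0017,0,0,0,-5,0.0065,-0.0017,0,0,0,-5,0.0065,-0.0017,0,0,0,-5,0,0,0,0,0,0]}}

```text
t: 6.85
eef_pos: [0.5348, -0.3084, 0.0718]
eef_rot: [3.141, -0.0, -0.22]
ft_force: [-2.1, 0.8, 1.7]
opening: 0.528
```

Run:
```python
from h import *
save("w4",manip.camera("wrist")); s=manip.get_state(); print(s["eef_pos"],s["eef_rot"],s["ft_force"],s["opening"])
```

```text
[ 0.53449097 -0.30843012  0.07167174] [ 3.14135083e+00 -2.51550008e-04 -2.21945071e-01] [-1.84835143  0.56159023  1.91650732] 0.5253557386135264
```

View pics/w4.png

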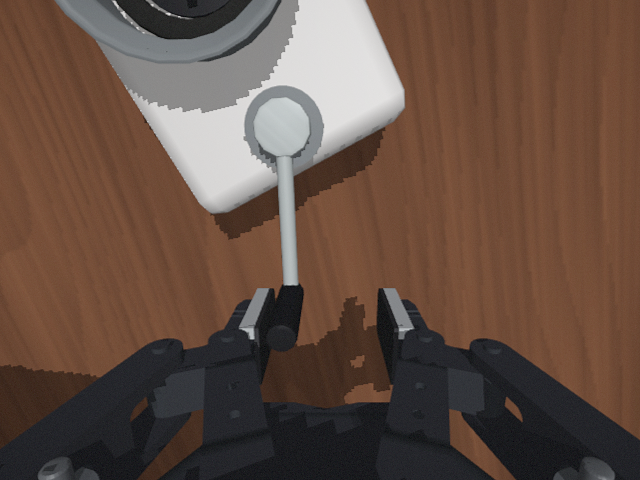

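The left pad is pushing the post (px 283,335) as planned, so I continue.

>>> {"api": "servo_tool", "payload": {"commands": [0.0065,-0.0017,0,0,0,-5,0.0065,-0.0017,0,0,0,-5,0.0065,-0.0017,0,0,0,-5,0.0065,-0.0017,0,0,0,-5,0.0065,-0.0017,0,0,0,-5,0.0065,-0.0017,0,0,0,-5,0.0065,-0.0017,0,0,0,-5,0,0,0,0,0,0]}}

```text
t: 7.9
eef_pos: [0.5785, -0.2947, 0.0714]
eef_rot: [3.142, 0.0, 0.389]
ft_force: [-4.6, 1.0, 1.8]
opening: 0.527
```

>>> {"api": "servo_tool", "payload": {"commands": [0.003,-0.0007,0,0,0,-2,0,0,0,0,0,0]}}

```text
t: 8.15
eef_pos: [0.581, -0.293, 0.0714]
eef_rot: [3.141, 0.0, 0.425]
ft_force: [-3.7, -0.8, 1.7]
opening: 0.526
```

>>> {"api": "servo_tool", "payload": {"commands": [0.003,-0.0007,0,0,0,-2,0,0,0,0,0,0]}}

```text
t: 8.4
eef_pos: [0.5837, -0.2911, 0.0714]
eef_rot: [3.141, -0.0, 0.461]
ft_force: [-2.9, -1.5, 1.8]
opening: 0.525
```

>>> {"api": "servo_tool", "payload": {"commands": [0.0025,-0.0005,0,0,0,-2,0,0,0,0,0,0]}}

```text
t: 8.65
eef_pos: [0.5849, -0.2898, 0.0712]
eef_rot: [-3.141, 0.002, 0.497]
ft_force: [-9.7, -2.6, 3.5]
opening: 0.525
```

Run:
```python
from h import *
save("w5",manip.camera("wrist"));save("s5",manip.camera("scene")); s=manip.get_state(); print(s["eef_pos"],s["eef_rot"],s["ft_force"],s["opening"])
```

```text
[ 0.58487446 -0.28972541  0.07125021] [-3.14087442e+00  1.48342117e-03  4.96167267e-01] [-10.52026714  -1.65350849   4.17547293] 0.5266731295108966
```

View pics/w5.png

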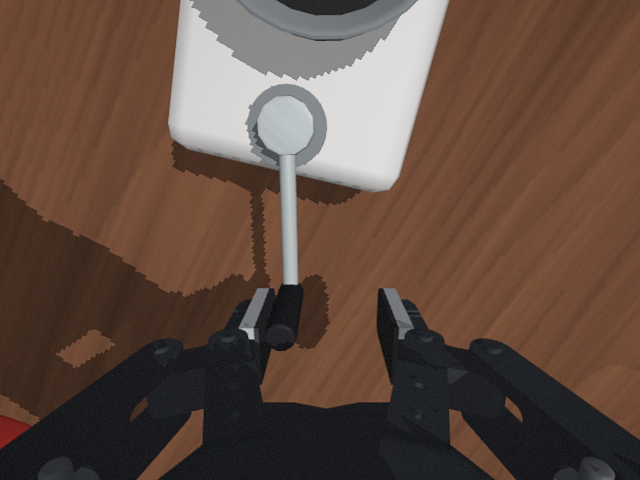

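The force rose from about 4 N to 11 N at about 60°, so the lever is at its stop. I hold briefly, then reverse along the arc to let it spring back.

>>> {"api": "servo_tool", "payload": {"commands": [0,0,0,0,0,0,-0.0133,0.0017,0,0,0,10,-0.0133,0.0017,0,0,0,10,-0.0133,0.0017,0,0,0,10,-0.0133,0.0017,0,0,0,10,-0.0133,0.0017,0,0,0,10,-0.0133,0.0017,0,0,0,10,-0.008,0,0,0,0,0,-0.0085,0,0,0,0,0,0,0,0,0,0,0,0,0,0,0,0,0]}}

```text
t: 10.12
eef_pos: [0.4962, -0.2951, 0.0714]
eef_rot: [-3.142, -0.0, -0.55]
ft_force: [-0.1, 0.3, 0.6]
opening: 0.523
```

Run:
```python
from h import *
save("w6",manip.camera("wrist")); s=manip.get_state(); print(s["eef_pos"],s["eef_rot"],s["ft_force"],s["opening"])
```

```text
[ 0.49621364 -0.29507812  0.07133103] [ 3.14158781e+00 -3.30897151e-04 -5.50682576e-01] [0.02462237 0.05657903 0.07843926] 0.5246134625235651
```

View pics/w6.png

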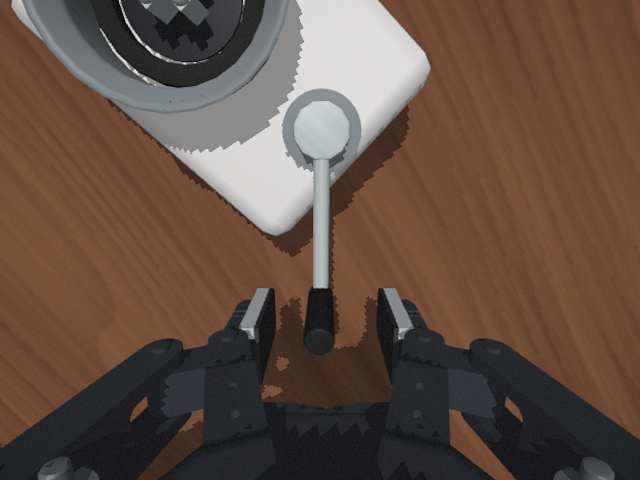

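The post (px 319,320) is back at rest, clear of both pads, and the force is about 0. Next I lift and look squarely at the drive cross.

Run:
```python
from h import *
s=manip.get_state()["eef_pos"]
rows([.5135,-.154,.2],.19,5,[s[0],s[1],.2])
```

```text
5 rows [-0.0118, -0.0259, 0.0, 0.0, 0.0, -8.5, -0.0079, -0.0273, 0.0, 0.0, 0.0, -8.5, -0.0037, -0.0282, 0.0, 0.0, 0.0, -8.5, 0.0004, -0.0284, 0.0, 0.0, 0.0, -8.5, 0.0047, -0.028, 0.0, 0.0, 0.0, -8.4]
end [ 0.5135 -0.154   0.2   ] 0.189
```

>>> {"api": "servo_tool", "payload": {"commands": [0,0,-0.043,0,0,0,0,0,-0.043,0,0,0,0,0,-0.043,0,0,0,-0.012,-0.026,0,0,0,-8.5,-0.008,-0.027,0,0,0,-8.5,-0.0035,-0.028,0,0,0,-8.5,0.0005,-0.0285,0,0,0,-8.5,0.0045,-0.028,0,0,0,-8.5,0,0,0,0,0,0,0,0,0,0,0,0]}}

```text
t: 11.42
eef_pos: [0.5132, -0.1546, 0.2003]
eef_rot: [3.141, -0.0, 0.188]
ft_force: [-0.4, -0.3, -0.1]
opening: 0.526
```

Run:
```python
from h import *
cal=manip.get_calibration("wrist"); im=manip.camera("wrist"); save("w7",im)
import pickle; pickle.dump(cal,open("cal7.pkl","wb"))
for q,z in dict(spindle_top=.077).items():
    for r in manip.mark_of(q,"wrist")[:2]: print(q,np.round(r["point"],1),round(r["confidence"],2),atz("wrist",r["point"],z,cal))
s=manip.get_state(); print(s["eef_pos"],s["eef_rot"],s["t"])
u,v=map(int,proj("wrist",[.5143,-.1595,.077],cal)); print(u,v)
cv2.imwrite('pics/w7c.png',cv2.resize(im[v-60:v+60,u-60:u+60,::-1],None,fx=5,fy=5,interpolation=cv2.INTER_CUBIC))
```

```text
spindle_top [324.6 239.5] 0.68 [ 0.51227959 -0.15857005  0.077     ]
[ 0.51304263 -0.15497581  0.20023371] [3.14149272e+00 6.88387160e-05 1.87886373e-01] 11.525
326 241
```

View pics/w7.png

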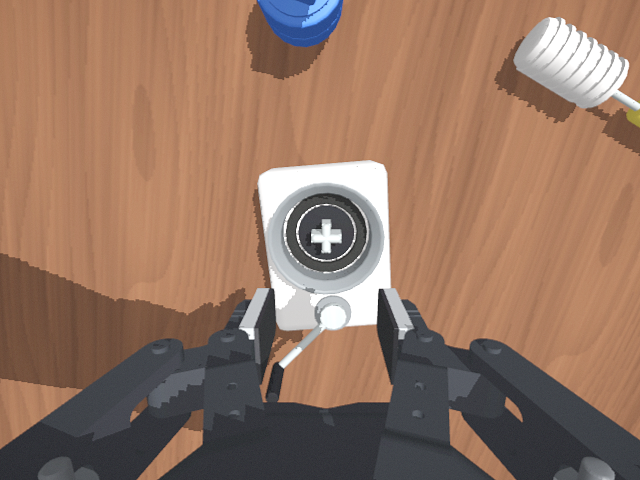

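View pics/w7c.png

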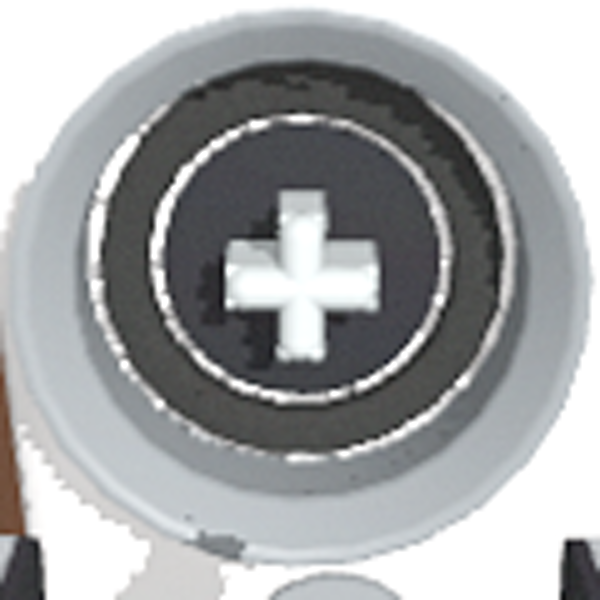

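Run:
```python
from h import *
rows([.494,.145,.215],.575,7)
```

```text
7 rows [0.0053, -0.0426, -0.0021, 0.0, 0.0, -3.2, 0.0077, -0.0422, -0.0021, 0.0, 0.0, -3.2, 0.0101, -0.0418, -0.0021, 0.0, 0.0, -3.2, 0.0124, -0.0411, -0.0021, 0.0, 0.0, -3.1, 0.0146, -0.0404, -0.0021, 0.0, 0.0, -3.2, 0.0168, -0.0395, -0.0021, 0.0, 0.0, -3.1, 0.0188, -0.0386, -0.0022, 0.0, 0.0, -3.2]
end [0.494 0.145 0.215] 0.575
```

>>> {"api": "servo_tool", "payload": {"commands": [0.005,-0.0425,-0.002,0,0,-3,0.0075,-0.042,-0.002,0,0,-3,0.01,-0.042,-0.002,0,0,-3,0.0125,-0.041,-0.002,0,0,-3,0.0145,-0.0405,-0.002,0,0,-3,0.017,-0.0395,-0.002,0,0,-3,0.019,-0.0385,-0.003,0,0,-4.2,0,0,0,0,0,0,0,0,0,0,0,0], "fingers": 0.085}}

```text
t: 12.65
eef_pos: [0.4962, 0.145, 0.2151]
eef_rot: [3.142, 0.0, 0.576]
ft_force: [-0.6, 0.1, -0.4]
opening: 0.994
```

Run:
```python
from h import *
cal=manip.get_calibration("wrist"); im=manip.camera("wrist"); save("w8",im)
import pickle; pickle.dump(cal,open("cal8.pkl","wb"))
for q,z in dict(cup_top=.092).items():
    for r in manip.mark_of(q,"wrist")[:2]: print(q,np.round(r["point"],1),round(r["confidence"],2),atz("wrist",r["point"],z,cal))
s=manip.get_state(); print(s["eef_pos"],s["eef_rot"],s["t"])
u,v=map(int,proj("wrist",[.495,.140,.092],cal)); print(u,v)
a=im[v-60:v+60,u-60:u+60,::-1]; a=np.clip(a.astype(float)**0.6*9,0,255).astype(np.uint8)
cv2.imwrite('pics/w8c.png',cv2.resize(a,None,fx=5,fy=5,interpolation=cv2.INTER_CUBIC))
```

```text
cup_top [211.3 327.3] 0.97 [0.45788376 0.0234316  0.092     ]
cup_top [455.2 282.7] 0.79 [0.60637106 0.16880163 0.092     ]
[0.49625664 0.14464702 0.21515658] [-3.14159213e+00  2.75654209e-04  5.75182240e-01] 12.75
321 239
```

View pics/w8c.png

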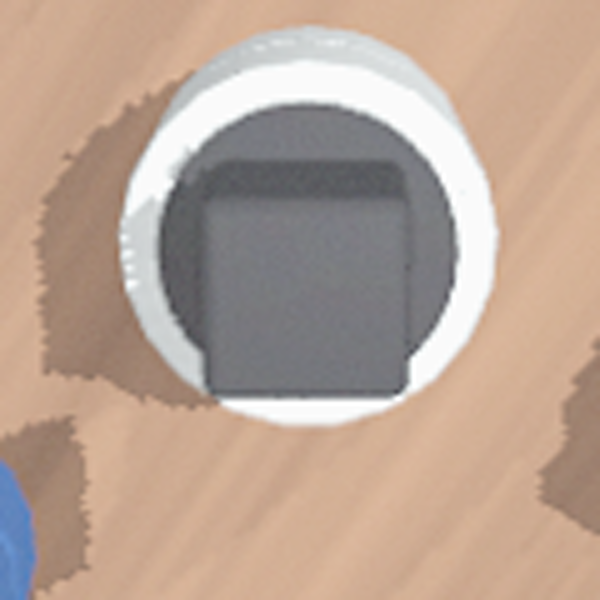

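The grip is square to the tool, centred at px (322,238). That gives the cup at about (0.4957, 0.141) with yaw 0.575, and it agrees with the earlier view. I descend and grasp.

>>> {"api": "servo_tool", "payload": {"commands": [-0.0025,0.003,0.039,0,0,0,0,0,0.039,0,0,0,0,0,0.035,0,0,0,0,0,0.025,0,0,0,0,0,0.019,0,0,0,0,0,0,0,0,0,0,0,0,0,0,0]}}

```text
t: 13.62
eef_pos: [0.4961, 0.1415, 0.0591]
eef_rot: [3.141, -0.001, 0.576]
ft_force: [0.2, -0.4, -0.1]
opening: 0.995
```

>>> {"api": "servo_tool", "payload": {"commands": [0,0,0,0,0,0,0,0,0,0,0,0,0,0,0,0,0,0,0,0,0,0,0,0,0,0,0,0,0,0,0,0,0,0,0,0,0,0,0,0,0,0,0,0,0,0,0,0], "fingers": 0.0}}

```text
t: 14.62
eef_pos: [0.4958, 0.1419, 0.0586]
eef_rot: [3.141, -0.001, 0.577]
ft_force: [-1.2, -1.0, 5.4]
opening: 0.39
```

Run:
```python
from h import *
cal=manip.get_calibration("wrist"); im=manip.camera("wrist"); save("w9",im)
s=manip.get_state(); print(s["eef_pos"],s["eef_rot"],s["opening"]*.0854,s["ft_force"],s["t"])
```

```text
[0.4957598  0.14192384 0.05858308] [ 3.14141884e+00 -4.58583552e-04  5.77472587e-01] 0.03309383285388742 [-1.13950449 -0.90186265  6.17753897] 14.675
```

View pics/w9.png

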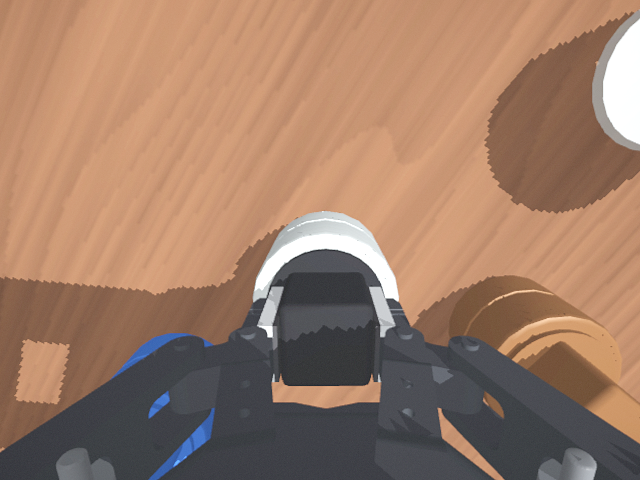

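The cup is gripped: opening 33 mm, and the grip fills the gap between the pads at px (327,330). I lift it and carry it over the well.

Run:
```python
from h import *
s=manip.get_state()["eef_pos"]
rows([.514,-.158,.190],.188,8,[s[0],s[1],.190])
```

```text
8 rows [-0.0186, 0.0327, 0.0, 0.0, 0.0, 2.8, -0.0169, 0.0335, 0.0, 0.0, 0.0, 2.8, -0.0153, 0.0343, 0.0, 0.0, 0.0, 2.8, -0.0136, 0.035, 0.0, 0.0, 0.0, 2.8, -0.0119, 0.0356, 0.0, 0.0, 0.0, 2.8, -0.0101, 0.0362, 0.0, 0.0, 0.0, 2.8, -0.0083, 0.0366, 0.0, 0.0, 0.0, 2.8, -0.0065, 0.037, 0.0, 0.0, 0.0, 2.7]
end [ 0.514 -0.158  0.19 ] 0.188
```

>>> {"api": "servo_tool", "payload": {"commands": [0,0,-0.012,0,0,0,0,0,-0.04,0,0,0,0,0,-0.04,0,0,0,0,0,-0.04,0,0,0,0,0,0,0,0,0]}}

```text
t: 15.3
eef_pos: [0.4965, 0.1421, 0.1933]
eef_rot: [3.14, -0.005, 0.577]
ft_force: [-0.4, 0.6, -4.7]
opening: 0.389
```

>>> {"api": "servo_tool", "payload": {"commands": [-0.0185,0.0325,0,0,0,2.8,-0.017,0.0335,0,0,0,2.8,-0.0155,0.0345,0,0,0,2.8,-0.0135,0.035,0,0,0,2.8,-0.012,0.0355,0,0,0,2.8,-0.01,0.036,0,0,0,2.8,-0.0085,0.0365,0,0,0,2.8,-0.0065,0.037,0,0,0,2.7,0,0,0,0,0,0,0,0,0,0,0,0,0,0,0,0,0,0]}}

```text
t: 16.68
eef_pos: [0.5132, -0.1569, 0.1899]
eef_rot: [-3.141, 0.001, 0.189]
ft_force: [-0.5, -0.3, -2.6]
opening: 0.389
```

Run:
```python
from h import *
cal=manip.get_calibration("wrist"); im=manip.camera("wrist"); save("w10",im);save("s10",manip.camera("scene"))
s=manip.get_state(); print(s["eef_pos"],s["eef_rot"],s["opening"]*.0854,s["ft_force"],s["t"])
```

```text
[ 0.51338367 -0.15704305  0.19020102] [-3.14148105e+00  1.23192022e-04  1.89404547e-01] 0.03330980901874144 [ 0.88619174  0.59671077 -3.41696004] 16.775
```

View pics/w10.png

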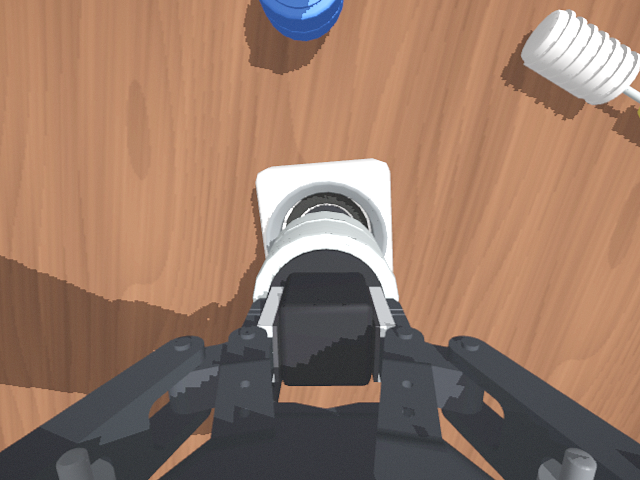

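View pics/s10.png

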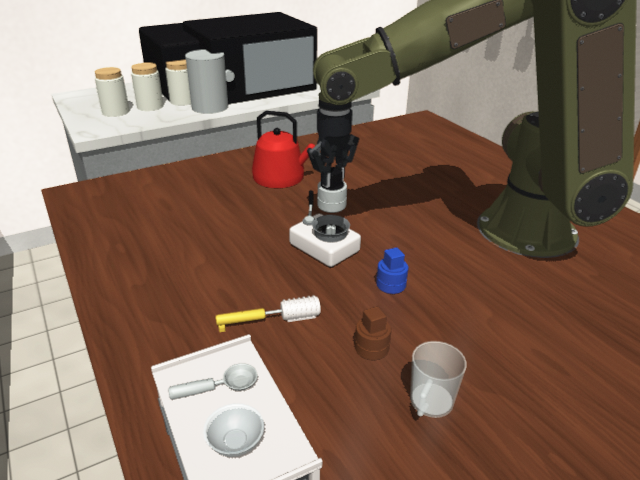

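The cup hangs straight above the well, with the well visible around it at px (327,215). I lower it in stages and watch the force.

>>> {"api": "servo_tool", "payload": {"commands": [0.0005,0.001,0.02,0,0,0,0,0,0.02,0,0,0,0,0,0.006,0,0,0,0,0,0,0,0,0]}}

```text
t: 17.27
eef_pos: [0.5141, -0.1585, 0.1445]
eef_rot: [-3.142, 0.0, 0.189]
ft_force: [0.1, -0.2, -3.8]
opening: 0.389
```

>>> {"api": "servo_tool", "payload": {"commands": [0,0,0.004,0,0,0,0,0,0.004,0,0,0,0,0,0,0,0,0]}}

```text
t: 17.65
eef_pos: [0.5139, -0.1586, 0.1361]
eef_rot: [-3.141, 0.0, 0.188]
ft_force: [-0.7, 0.9, -3.2]
opening: 0.388
```

>>> {"api": "servo_tool", "payload": {"commands": [0,0,0.002,0,0,0,0,0,0.002,0,0,0,0,0,0,0,0,0]}}

```text
t: 18.02
eef_pos: [0.514, -0.1586, 0.1321]
eef_rot: [-3.141, 0.0, 0.188]
ft_force: [0.2, 0.3, -2.2]
opening: 0.39
```

>>> {"api": "servo_tool", "payload": {"commands": [0,0,0.002,0,0,0,0,0,0.0015,0,0,0,0,0,0,0,0,0]}}

```text
t: 18.4
eef_pos: [0.514, -0.1586, 0.1286]
eef_rot: [-3.141, 0.0, 0.188]
ft_force: [-0.2, -0.3, -4.3]
opening: 0.39
```

>>> {"api": "servo_tool", "payload": {"commands": [0,0,0.0015,0,0,0,0,0,0.0015,0,0,0,0,0,0,0,0,0]}}

```text
t: 18.77
eef_pos: [0.514, -0.1585, 0.1256]
eef_rot: [-3.141, 0.0, 0.188]
ft_force: [-0.4, 1.6, -4.0]
opening: 0.385
```

The rim is at about 67 mm, below the 71 mm unmeshed stop, and there is no load, so the slots have meshed. I continue down.

>>> {"api": "servo_tool", "payload": {"commands": [0,0,0.002,0,0,0,0,0,0.002,0,0,0,0,0,0.002,0,0,0,0,0,0,0,0,0]}}

```text
t: 19.27
eef_pos: [0.514, -0.1585, 0.1197]
eef_rot: [-3.141, 0.0, 0.188]
ft_force: [-1.5, 3.8, -1.9]
opening: 0.385
```

>>> {"api": "servo_tool", "payload": {"commands": [0,0,0.0015,0,0,0,0,0,0.0015,0,0,0,0,0,0,0,0,0]}}

```text
t: 19.65
eef_pos: [0.5141, -0.1585, 0.1171]
eef_rot: [-3.141, -0.0, 0.188]
ft_force: [-2.2, 4.3, 3.3]
opening: 0.39
```

>>> {"api": "servo_tool", "payload": {"commands": [0,0,0.0015,0,0,0,0,0,0.0015,0,0,0,0,0,0,0,0,0]}}

```text
t: 20.02
eef_pos: [0.5141, -0.1585, 0.1144]
eef_rot: [-3.142, -0.0, 0.188]
ft_force: [-3.6, 5.6, 6.5]
opening: 0.39
```

Seat force is building as expected, with a side load of about 6 N towards +y. I relieve that by 1 mm and press on.

>>> {"api": "servo_tool", "payload": {"commands": [-0.0005,-0.001,0.001,0,0,0,0,0,0.001,0,0,0,0,0,0,0,0,0]}}

```text
t: 20.4
eef_pos: [0.514, -0.1583, 0.1135]
eef_rot: [3.14, -0.002, 0.188]
ft_force: [-5.6, 3.0, 16.2]
opening: 0.393
```

>>> {"api": "servo_tool", "payload": {"commands": [0,-0.0005,0.001,0,0,0,0,0,0,0,0,0,0,0,0,0,0,0]}}

```text
t: 20.78
eef_pos: [0.514, -0.1583, 0.1135]
eef_rot: [3.139, -0.003, 0.188]
ft_force: [-11.1, 0.6, 24.1]
opening: 0.39
```

>>> {"api": "servo_tool", "payload": {"commands": [-0.0005,0,-0.0005,0,0,0,0,0,0,0,0,0,0,0,0,0,0,0,0,0,0,0,0,0,0,0,0,0,0,0]}}

```text
t: 21.4
eef_pos: [0.5139, -0.1583, 0.1135]
eef_rot: [3.139, -0.003, 0.188]
ft_force: [-4.5, 0.8, 17.6]
opening: 0.388
```

Run:
```python
from h import *
save("w11",manip.camera("wrist"));im=manip.camera("scene")
for q in ("cup_top","lever_post"):
    print(q,[(np.round(r["point"],1),round(r["confidence"],2)) for r in manip.mark_of(q,"scene")[:4]])
for z in(.147,.153,.163): print(z,proj("scene",[.514,-.158,z]))
cv2.imwrite('pics/s11.png',cv2.resize(im[90:290,250:450,::-1],None,fx=3,fy=3,interpolation=cv2.INTER_CUBIC))
s=manip.get_state(); print(s["eef_pos"],s["eef_rot"],s["opening"]*.0854,s["ft_force"],s["ft_torque"],s["t"])
```

```text
cup_top [(array([375.1, 313.1]), 0.85), (array([334.9, 199.8]), 0.8), (array([432. , 399.4]), 0.71), (array([391.4, 249.1]), 0.58)]
lever_post [(array([312.1, 191.4]), 0.48)]
0.147 [331.34042837 200.33592688]
0.153 [331.40298092 198.08055878]
0.163 [331.50795074 194.29581168]
[ 0.5138666  -0.15828434  0.11353226] [ 3.13864205 -0.00332558  0.18817961] 0.0333367385778095 [-4.18751653  1.35454813 16.63799396] [ 0.25534226  0.86556929 -0.05973192] 21.6
```

View pics/w11.png

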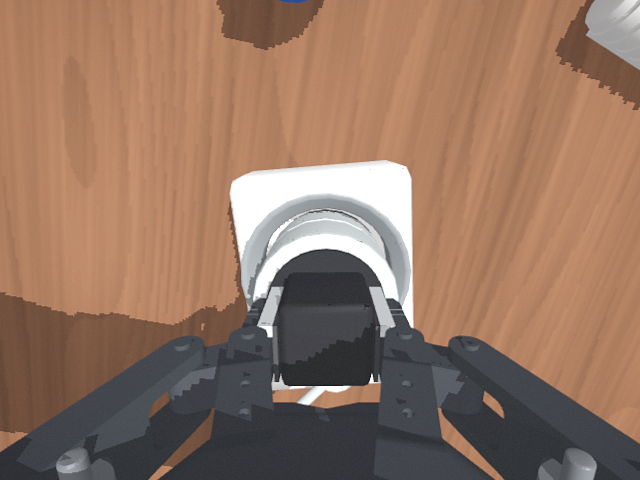

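View pics/s11.png

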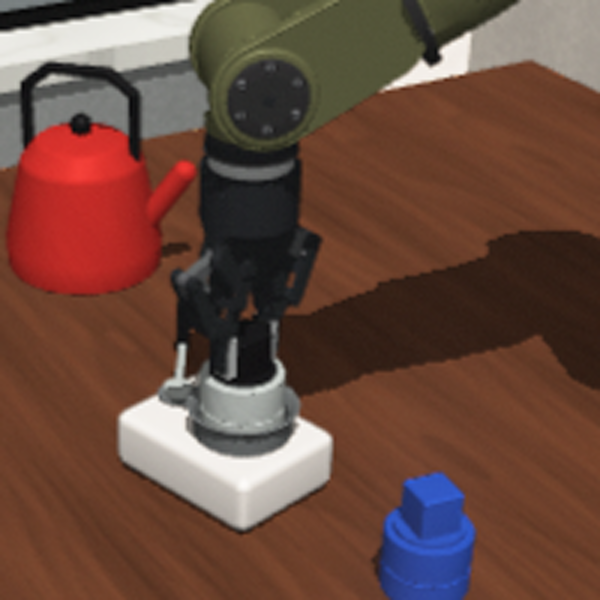

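The TCP stopped hard at 113.5 mm, which puts the rim at about 55 mm. The downward load is steady at about 17 N, the grip sits in the pads as it did at the grasp, and the lever is at rest. I hand in now.

Run:
```python
from h import *
print(manip.sign_off()); s=manip.get_state(); print(s["eef_pos"],s["ft_force"],s["opening"],s["t"])
```

```text
the job is handed in; nothing more can be done
None
the job is handed in; nothing more can be done
```

I swung the timer lever to its stop, let it spring back, then set the cup in the well, meshed it with the drive and pressed it home. I handed the job in at about 21.6 s with the cup still gripped and held down; no verdict was reported.

- **Lever:** The side force jumped from about 3–4 N to 11 N at roughly 60°, which I took as the stop. After I backed off, the force was about 0 N and the post stood free between the fingers.
- **Cup:** I gripped the steel cup with the black grip, leaving the blue and brown look-alikes alone. I turned it to the drive's measured angle of about 0.19 rad. It slid past the 71 mm unmeshed height with no load.
- **Pressed home:** The tool stopped hard at a height that puts the cup's rim at about 55 mm. It was upright within 0.004 rad, and the fingers were still closed on the grip at 33 mm. The downward push was about 17 N.
- **Side load:** Pressing down first gave a side load of up to 11 N. I moved the cup back slightly and it fell to about 4 N.
- **Last pictures:** The cup was seated in the well, and the lever post was marked within about 2 px of its rest position in the scene picture. I saw no movement of the kettle, jug or brush in the pictures, but I did not measure their positions again.
- **Not measured directly:** The rim height, seat travel and lever angle are worked out from the tool's position and forces.

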